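Shut the marked valve under the sliding cover

TASK

Slide the cover of the grey service box fully aside along its rails by pushing its rib, so that the whole well lies open, then push the handle with the round disc at its end clockwise until it is fully shut, across its pipe. Only push with the fingers: do not lift the cover out of its rails, leave the plain handle as it is, and do not disturb the other things on the bench. Leave the cover open at the end.

Things in the scene. Friction and masses are not known exactly. Their poses are not given: they have to be found in the camera images.
- service_box: Fixed grey box, 290 (x) x 320 (y) x 70 mm high, turned up to 0.35 rad. Origin: centre of its underside, z up, y along its two guide rails. -y half: open well with two lever valves; +y half: flat deck 58.5 mm high. Ledges (z 60 mm) along both x sides carry the cover; rails (inner faces x = +-127.5, tops z 70) and end stops (inner faces y = +-149, tops z 70) confine it.
- well (a point): Fixed point in the middle of the well's mouth, at (0, -77.5, 60) mm in the box frame. The well measures 230 (x) x 125 (y) mm (x -115 to 115, y -140 to -15 in the box frame), 54 mm deep, black floor 6 mm above the bench. Two brass valves on brass pipes along y stand in it.
- cover: Loose flat aluminium plate, 250 (x) x 135 (y) x 6 mm, 0.2 to 0.4 kg, on the box's ledges with 2.5 mm play to each rail. Origin: centre of its underside, axes as the box's. At the start it hides the well (box frame y about -77 mm, z 60); it slides along the box's +y over the deck, as far as y = +81 at the end stop. Sliding takes about 1 to 4 N.
- cover_rib (a point): Centre of the upright black plastic rib on top of the cover, in the middle of the plate: 90 (x) x 10 (y) x 20 mm high; this point is 10 mm above the plate's upper face and 10 mm under the rib's top (which is 86 mm above the bench). Push the rib's broad face towards the box's +y.
- tagged_handle (a joint): Angle (rad) of the marked handle, the one with the round disc at its end. 0 = fully open, along its pipe, pointing to the box's +y; 1.571 = shut, across the pipe, pointing to the box's +x, against its stop. Shuts clockwise seen from above; stiff hinge (0.1 N m), stays where it is left. Starts at 0 to 0.25.
- tagged_pivot (a point): Point on the upright hinge axis of the marked handle, at its lever's mid-height, 47 mm above the bench. The two valves stand at x = -65 and x = +35, y = -118 mm in the box frame; which of them is the marked one differs from start to start. Below the levers, valve bodies (28 mm across) and pipes (16 mm) stay under z 30 mm.
- tagged_tip (a point): Centre of the round steel disc (26 mm diameter, 14 mm thick) at the end of the marked handle, 55 mm from the hinge axis, 47 mm above the bench (13 mm below the cover's underside). The lever is a steel bar 12 mm wide and 14 mm high (z 40 to 54 mm), its hub 24 mm across.
- plain_handle (a joint): Angle (rad) of the other valve handle, a plain straight steel bar without disc, otherwise the same (62 mm long, 12 wide, 14 high); it starts between 0 and 0.25 and stays as it is.
- plain_tip (a point): Point on the plain handle 55 mm from its hinge axis, mid-height, 47 mm above the bench.
- beaker: Bystander: glass beaker, 66 mm diameter, 85 high, near the box's +y end. Origin: centre of its underside.
- jar: Bystander: amber jar, 56 mm diameter, 75 high, near the box's -y end. Origin: centre of its underside.
- bucket: Bystander: small steel rotor bucket, 60 mm diameter at the rim, 70 high, near the box's -y end. Origin: centre of its underside.
- tube_rack: Bystander: blue tube rack, 70 x 190 mm, 42 high. Origin: centre of its underside.
- tip_box: Bystander: clear tip box, 120 x 85 x 60 mm high. Origin: centre of its underside.
- wash_bottle: Bystander: white bottle, 68 mm diameter, 170 high. Origin: centre of its underside.
- carton: Bystander: cardboard carton, 110 x 140 x 80 mm high. Origin: centre of its underside.

How it is judged:
By the outcome, as a careful person would: the job done as asked, in the order asked, and still so for the second after the job is handed in, with the robot touching nothing.
It also fails if it takes over 48 s, if anything falls off the work surface, if the arm or the gripper's body presses on something with over 40 N, if the wrist force passes 120 N, or if a joint passes its speed limit or range.

ROBOT

A 7-joint arm with a two-finger parallel gripper is mounted at the origin on the work surface. World frame = base frame: x ahead of the robot, y to its left, z up, the work surface at z = 0. Lengths are in m, angles in rad, forces in N, time in s.
With the tool pointing down it reaches from about 0.4 to 0.85 m from the base axis. Payload 10.4 kg.
Tool frame: the origin (TCP) lies midway between the tips of the shut fingers; the grasp point (between the pads) lies 19 mm behind it (r.tcp_to_grasp is the z of the grasp point in the tool frame, in m); z points along the fingers, x is the direction in which the jaws open and shut, and the axes are right-handed (so a half turn about z gives the same grasp; the last joint's range is limited). The gripper opens to 87 mm and grips with 3 to 60 N. Pads are 19 mm wide; open, the fingers measure 117 mm over their backs; the gripper's body (75 mm by 190 mm) begins 51 mm behind the grasp point.
Start: joints at [1.222, 0.332, -0.065, 1.46, 0.022, 1.35, -0.088], TCP at [0.2, -0.592, 0.223] pointing down, gripper open.
Joint ranges: [-2.6, 2.6], [-0.5, 2.12], [-1.47, 1.34], [0.16, 2.42], [-1.27, 4.41], [0.06, 2.06], [-2.6, 2.6]. Speed limits (rad/s): [2.22, 2.22, 2.79, 2.79, 3.14, 3.14, 3.14].

INTERFACE

Orientations are given as a unit quaternion [x, y, z, w].
In Python, from bench import r, camera, close_job gives the robot as it stands. The module is installed in compiled form; this text tells all that it offers.
- The arm moves only by the shell command python3 -m crank 'ROWS' [FORCE]. ROWS is JSON, a list of rows, each an object of numbers: "x", "y", "z": the shift along the tool's x, y, z scaled (see below); "ax", "ay", "az": the turn, a rotation vector about the tool's x, y, z scaled (see below); "claw": the closure, from -1 (fully open) to 1 (shut), so that 0 is half open. A call has exactly 5 rows; each row is the pose to reach, as a shift and turn from the pose commanded when the call began, along the tool's axes at that moment; what a row does not reach only later rows make up. The controller multiplies each number of a shift by 1 m and each number of a turn by 2 rad. A row lasts 1/12 s, in which the tool goes at most 41.7 mm and 7.16 degrees, less where a joint would pass 70% of its speed; a pose out of reach is approached as far as the arm can. A call with a number of a shift or a turn outside -1 to 1 is refused whole. A call with a gripper value outside its range is refused whole. The fingers move at their own pace and stop on an object; FORCE is the grip in N (left out, the last holds). Time passes only in rows, so rows that repeat a pose let the fingers close, or fill a call up. It gives the time, the measured TCP pose, the force and the opening at its end, in the units of the state.
- r.read_state(): the state, without advancing time (a new reading comes with each control period).
- camera(name): name is "scene" or "top"; returns a dict with "color" (400x640x3 uint8, blue, green, red), "fx", "fy", "cx", "cy" (pixels), "D" ([k1, k2, p1, p2, k3] as OpenCV has them; the pictures are not rectified), "eye" and "orientation" of the camera in the world. Camera axes: x right, y down, z forward; pixel columns grow to the right and rows downward; lengths in m; the calibration is good to about 2 mm. A picture is of the moment at which its call begins. There is no depth.
- close_job(): hands the job in, once; it reports no verdict.
The state is a dict: "time": time; "joint_positions": joint angles; "joint_vel": joint speeds; "joint_torque": joint torques, N m; "ee_pos": TCP position; "eef_rot": TCP orientation; "ft_force": force on the tool from outside, world axes, zero at the start; "torque": the same for the moment, N m; "width": finger opening in m.
Only numpy, scipy, OpenCV 4.12 (cv2) and the standard library are available. Lean on these libraries where they do the work, as an engineer would, in place of code of your own. Each camera call takes 0.05 s, during which the arm holds its last target. There are 200 camera calls.

## Working session

There is one attempt and no reset: what is moved stays moved. The work goes in short steps, Python scripts to look and compute and a shell command to move; the robot and the scene stay as the last step left them, time stands still between calls to the robot, and variables do not carry over. Pictures are saved under pics/ and viewed, about 8 in all and at most 12, crops included, and the job is handed in when it is done.

```bash
mkdir -p pics
python3 - <<'E'
from bench import r,camera
import cv2
for n in("top","scene"):
    c=camera(n); cv2.imwrite(f"pics/{n}0.png",c["color"]); print(n,{k:v for k,v in c.items() if k!="color"})
s=r.read_state(); print(s)
E
```

```text
top {'fx': 496.00203255215644, 'fy': 496.00203255215644, 'cx': 328.534337323843, 'cy': 206.50203170840356, 'D': array([-0.13437787,  0.        ,  0.        ,  0.        ,  0.        ]), 'eye': array([0.27191179, 0.00147308, 1.37827283]), 'orientation': array([-0.69771099,  0.71003986, -0.0747193 ,  0.05882006])}
scene {'fx': 466.32967116758437, 'fy': 466.32967116758437, 'cx': 320.7264203438102, 'cy': 211.00703311606338, 'D': array([-0.13949192,  0.        ,  0.        ,  0.        ,  0.        ]), 'eye': array([ 1.35300795, -0.24075521,  0.98042396]), 'orientation': array([ 0.7339469 ,  0.56690266, -0.23089963, -0.29432751])}
{'time': 0.1, 'joint_positions': array([ 1.22241239,  0.33280787, -0.06470199,  1.4607993 ,  0.02161282,
        1.34996283, -0.08848984]), 'joint_vel': array([-1.71704107e-03, -2.64302992e-03, -4.23888839e-05, -1.77866835e-03,
       -8.63092835e-04, -1.78293417e-04,  3.57279216e-04]), 'joint_torque': array([ 2.61417743e-03, -6.24545217e+01,  2.58301408e-02, -3.90718853e+01,
       -6.11726311e-02,  3.66338622e-02,  1.75604828e-05]), 'ee_pos': array([ 0.19991584, -0.59180276,  0.22186175]), 'eef_rot': array([ 8.12429128e-01, -5.83059603e-01, -5.40250136e-04, -3.44455728e-04]), 'ft_force': array([-0.4001524 , -0.76451522, -0.60331011]), 'torque': array([ 0.02857882, -0.02954165, -0.09223697]), 'width': 0.08698654060982645}
```

View pics/top0.png

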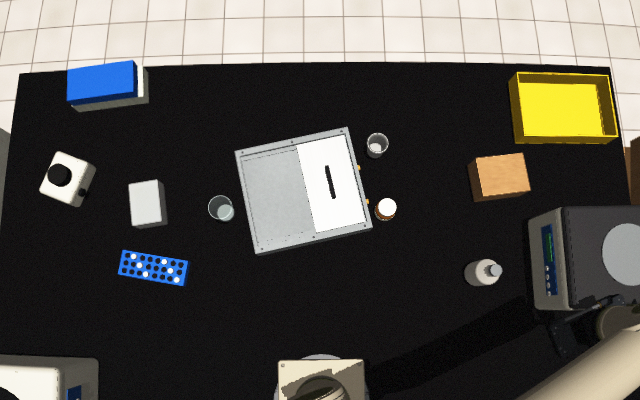

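View pics/scene0.png

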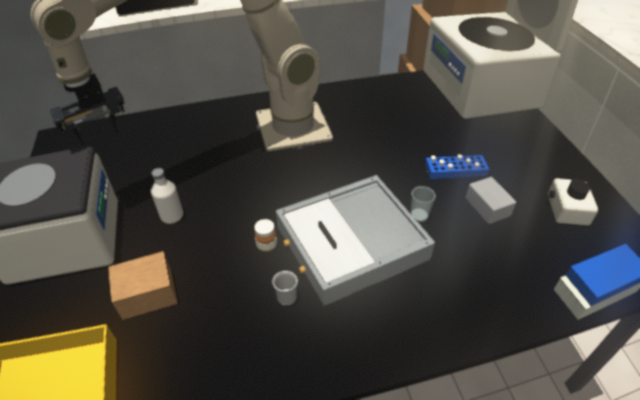

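The top view shows the grey box with corners near (236,151), (348,128), (372,228) and (256,254). The white cover is on the right, with its rib from (327,166) to (334,198). The beaker is at (221,208), the bucket at (377,145) and the jar at (386,209). The scene view agrees with this, and the arm is clear of the box. Next I measure the box frame.

```bash
cat > h.py <<'E'
import numpy as np, cv2
from scipy.spatial.transform import Rotation as R
from bench import r,camera
def K(c): return np.array([[c["fx"],0,c["cx"]],[0,c["fy"],c["cy"]],[0,0,1]])
def cast(c,px,z):
    u=cv2.undistortPoints(np.float64(px).reshape(-1,1,2),K(c),c["D"])[:,0]
    d=R.from_quat(c["orientation"]).apply(np.c_[u,np.ones(len(u))])
    return c["eye"]+d*((z-c["eye"][2])/d[:,2])[:,None]
def proj(c,P):
    q=R.from_quat(c["orientation"]).inv()
    return cv2.projectPoints(q.apply(np.float64(P).reshape(-1,3)-c["eye"]),np.zeros(3),np.zeros(3),K(c),c["D"])[0][:,0]
def rect(P):
    (cx,cy),(w,h),a=cv2.minAreaRect((P[:,:2]*1000).astype(np.float32)); return cx,cy,w,h,a
E
python3 - <<'E'
from h import *
for n,poly in (("top",[(225,140),(352,115),(385,235),(250,265)]),("scene",[(270,212),(378,170),(440,240),(322,308)])):
    c=camera(n); im=c["color"]; roi=np.zeros(im.shape[:2],np.uint8); cv2.fillPoly(roi,[np.int32(poly)],255)
    g=cv2.cvtColor(im,cv2.COLOR_BGR2GRAY)
    for nm,m,z in (("box",(g>60),.07),("cover",(g>215),.066)):
        m=(m*roi).astype(np.uint8); cs=cv2.findContours(m,cv2.RETR_EXTERNAL,cv2.CHAIN_APPROX_NONE)[0]
        k=max(cs,key=cv2.contourArea); P=cast(c,k[:,0],z); print(n,nm,np.round(rect(P),2))
        if nm=="cover":
            f=np.zeros_like(m); cv2.drawContours(f,[k],-1,1,-1); f=cv2.erode(f,np.ones((5,5)))
            cs=cv2.findContours(((g<110)*f).astype(np.uint8),0,1)[0]; k=max(cs,key=cv2.contourArea)
            print(" rib",np.round(rect(cast(c,k[:,0],.086)),2))
E
```

```text
top box [573.65  37.09 294.87 327.98  12.05]
top cover [589.67 -35.14 250.22 136.45  11.99]
 rib [586.31 -34.67  91.27  11.24  11.95]
scene box [588.93  39.41 332.3  364.6   14.91]
scene cover [593.37 -31.79 248.94 135.14  12.19]
 rib [601.34 -34.84  92.23   9.24  11.58]
```

```bash
cat >> h.py <<'E'
YAW=np.radians(12.0); O=np.array([.575,.0415])
def box(bx,by):
    c,s=np.cos(YAW),np.sin(YAW); return O+np.array([c*bx-s*by,s*bx+c*by])/1000
def steps(wps,state=None):
    "wps: world (x,y,z,yaw_deg of tool x) ; prints shift/turn units for each call"
    s=state or r.read_state(); p=s["ee_pos"]; q=R.from_quat(s["eef_rot"])
    for x,y,z,a in wps:
        t=np.array([x,y,z]); a=np.radians(a); T=R.from_matrix(np.c_[[np.cos(a),np.sin(a),0],[np.sin(a),-np.cos(a),0],[0,0,-1]])
        d=q.inv().apply(t-p); v=(q.inv()*T).as_rotvec(); print(np.round(d,4),np.round(v/2,4),"mm",round(np.linalg.norm(d)*1e3),"deg",round(np.degrees(np.linalg.norm(v)))); p,q=t,T
E
python3 - <<'E'
from h import *
g=box(0,-108); print(g)
p0=np.array([.2,-.592]); P=[p0+(g-p0)*k/4 for k in (1,2,3,4)]
steps([(*P[0],.24,-50),(*P[1],.24,-25),(*P[2],.24,0),(*P[3],.2,12),(*P[3],.073,12)])
c=camera("top");print(cast(c,[(490,268),(386,209),(377,140),(221,202)],.08).round(3))
E
```

```text
[ 0.59745446 -0.06413994]
[-0.0931 -0.1364 -0.0178] [-1.000e-04  4.000e-04 -1.861e-01] mm 166 deg 21
[-0.0372 -0.1609  0.    ] [ 0.      0.     -0.2182] mm 165 deg 25
[ 0.0343 -0.1616  0.    ] [ 0.      0.     -0.2182] mm 165 deg 25
[ 0.0994 -0.132   0.04  ] [ 0.      0.     -0.1047] mm 170 deg 12
[0.    0.    0.127] [0. 0. 0.] mm 127 deg 0
[[ 0.347 -0.457  0.08 ]
 [ 0.511 -0.184  0.08 ]
 [ 0.704 -0.167  0.08 ]
 [ 0.537  0.257  0.08 ]]
```

```bash
python3 -m crank '[{"x":-0.093,"y":-0.136,"z":-0.018,"az":-0.186,"claw":0},{"x":-0.093,"y":-0.136,"z":-0.018,"az":-0.186,"claw":0},{"x":-0.093,"y":-0.136,"z":-0.018,"az":-0.186,"claw":0},{"x":-0.093,"y":-0.136,"z":-0.018,"az":-0.186,"claw":0},{"x":-0.093,"y":-0.136,"z":-0.018,"az":-0.186,"claw":0}]'
python3 -m crank '[{"x":-0.037,"y":-0.161,"az":-0.218,"claw":0},{"x":-0.037,"y":-0.161,"az":-0.218,"claw":0},{"x":-0.037,"y":-0.161,"az":-0.218,"claw":0},{"x":-0.037,"y":-0.161,"az":-0.218,"claw":0},{"x":-0.037,"y":-0.161,"az":-0.218,"claw":0}]'
python3 - <<'E'
from h import *
s=r.read_state(); print(s["time"],s["ee_pos"],s["joint_positions"].round(2))
g=box(0,-108); p=s["ee_pos"][:2]; steps([(*(p+g)/2,.24,0),(*g,.2,12),(*g,.073,12)])
E
```

```text
0.25 [ 0.19997256 -0.59196889  0.2222092 ] [ 1.22  0.33 -0.06  1.46  0.02  1.35 -0.09]
[-0.1864 -0.2728 -0.0177] [-2.000e-04  3.000e-04 -6.225e-01] mm 331 deg 71
[ 0.1987 -0.2639  0.04  ] [ 0.      0.     -0.1047] mm 333 deg 12
[0.    0.    0.127] [0. 0. 0.] mm 127 deg 0schema error: expected keys x, y, z, ax, ay, az, claw
schema error: expected keys x, y, z, ax, ay, az, claw
```

All keys are required in every row, so I'm resending the moves in full.

```bash
python3 -m crank '[{"x":-0.093,"y":-0.136,"z":-0.018,"ax":0,"ay":0,"az":-0.186,"claw":0},{"x":-0.093,"y":-0.136,"z":-0.018,"ax":0,"ay":0,"az":-0.186,"claw":0},{"x":-0.093,"y":-0.136,"z":-0.018,"ax":0,"ay":0,"az":-0.186,"claw":0},{"x":-0.093,"y":-0.136,"z":-0.018,"ax":0,"ay":0,"az":-0.186,"claw":0},{"x":-0.093,"y":-0.136,"z":-0.018,"ax":0,"ay":0,"az":-0.186,"claw":0}]' &&
python3 -m crank '[{"x":-0.037,"y":-0.161,"z":0,"ax":0,"ay":0,"az":-0.218,"claw":0},{"x":-0.037,"y":-0.161,"z":0,"ax":0,"ay":0,"az":-0.218,"claw":0},{"x":-0.037,"y":-0.161,"z":0,"ax":0,"ay":0,"az":-0.218,"claw":0},{"x":-0.037,"y":-0.161,"z":0,"ax":0,"ay":0,"az":-0.218,"claw":0},{"x":-0.037,"y":-0.161,"z":0,"ax":0,"ay":0,"az":-0.218,"claw":0}]'
python3 - <<'E'
from h import *
s=r.read_state(); print(s["time"],s["ee_pos"],s["joint_positions"].round(2))
g=box(0,-108); p=s["ee_pos"][:2]; steps([(*(p+g)/2,.24,0),(*g,.2,12),(*g,.073,12)])
E
```

```text
time: 0.67
ee_pos: [0.3059, -0.454, 0.2421]
eef_rot: [0.909, -0.418, 0.001, -0.001]
ft_force: [1.1, 0.1, 0.3]
width: 0.0615
time: 1.08
ee_pos: [0.4041, -0.3212, 0.2411]
eef_rot: [0.978, -0.21, 0.001, -0.001]
ft_force: [0.7, 0.1, -0.1]
width: 0.0442
1.0833 [ 0.40409925 -0.3211719   0.24105382] [ 0.94  0.1  -0.38  1.7   0.04  1.34  0.13]
[ 0.0355 -0.1568  0.0015] [-0.0011 -0.001  -0.2112] mm 161 deg 24
[ 0.0967 -0.1285  0.04  ] [ 0.      0.     -0.1047] mm 166 deg 12
[0.    0.    0.127] [0. 0. 0.] mm 127 deg 0
```

```bash
python3 -m crank '[{"x":0.0355,"y":-0.157,"z":0,"ax":0,"ay":0,"az":-0.212,"claw":0},{"x":0.0355,"y":-0.157,"z":0,"ax":0,"ay":0,"az":-0.212,"claw":0},{"x":0.0355,"y":-0.157,"z":0,"ax":0,"ay":0,"az":-0.212,"claw":0},{"x":0.0355,"y":-0.157,"z":0,"ax":0,"ay":0,"az":-0.212,"claw":0},{"x":0.0355,"y":-0.157,"z":0,"ax":0,"ay":0,"az":-0.212,"claw":0}]' >/dev/null &&
python3 -m crank '[{"x":0.097,"y":-0.128,"z":0.04,"ax":0,"ay":0,"az":-0.105,"claw":0},{"x":0.097,"y":-0.128,"z":0.04,"ax":0,"ay":0,"az":-0.105,"claw":0},{"x":0.097,"y":-0.128,"z":0.04,"ax":0,"ay":0,"az":-0.105,"claw":0},{"x":0.097,"y":-0.128,"z":0.04,"ax":0,"ay":0,"az":-0.105,"claw":0},{"x":0.097,"y":-0.128,"z":0.04,"ax":0,"ay":0,"az":-0.105,"claw":0}]'
python3 - <<'E'
from h import *
s=r.read_state(); print(s["time"],s["ee_pos"],s["joint_positions"].round(2),s["ft_force"])
g=box(0,-108); steps([(*g,.073,12)])
c=camera("top"); cv2.imwrite("pics/top1.png",c["color"])
E
```

```text
time: 1.92
ee_pos: [0.5978, -0.0664, 0.1981]
eef_rot: [0.995, 0.102, -0.001, -0.003]
ft_force: [0.0, 1.0, 0.2]
width: 0.0433
1.9167 [ 0.59783611 -0.06636967  0.19810717] [ 0.53  0.36 -0.62  1.53  0.21  1.32  0.09] [0.01956105 0.97068547 0.24743604]
[ 1.000e-04 -1.600e-03  1.251e-01] [-0.0026  0.0003 -0.0021] mm 125 deg 0
```

View pics/top1.png

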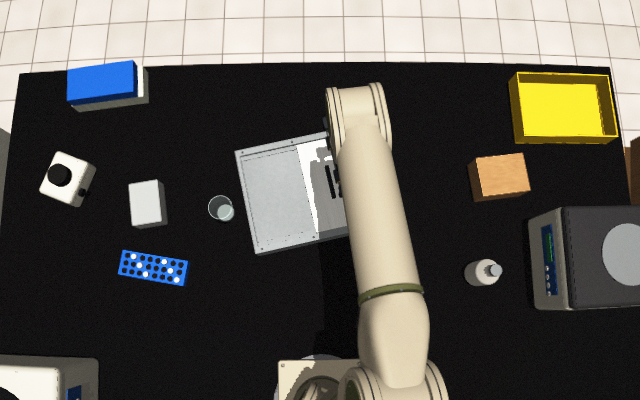

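The top view shows the arm above the cover, with the rib visible just ahead of the fingers at (333,180). I descend behind it.

```bash
python3 -m crank '[{"x":0,"y":0,"z":0.035,"ax":0,"ay":0,"az":0,"claw":0},{"x":0,"y":0,"z":0.07,"ax":0,"ay":0,"az":0,"claw":0},{"x":0,"y":0,"z":0.1,"ax":0,"ay":0,"az":0,"claw":0},{"x":0,"y":0,"z":0.12,"ax":0,"ay":0,"az":0,"claw":0},{"x":0,"y":0,"z":0.125,"ax":0,"ay":0,"az":0,"claw":0}]'
python3 - <<'E'
from h import *
g=box(0,-12+81-4.5)
steps([(*box(0,-80),.073,12)])
c=camera("scene"); p=proj(c,[[.59,-.05,.07]])[0].astype(int); im=c["color"][p[1]-75:p[1]+75,p[0]-100:p[0]+100]
cv2.imwrite("pics/s1.png",cv2.resize(im,None,fx=4,fy=4,interpolation=2))
E
```

```text
time: 2.38
ee_pos: [0.5934, -0.0764, 0.0719]
eef_rot: [0.995, 0.097, -0.003, -0.0]
ft_force: [-1.6, 0.4, 0.5]
width: 0.0436
[ 0.0059 -0.0392 -0.0011] [-0.0005  0.0027 -0.0073] mm 40 deg 1
```

View pics/s1.png

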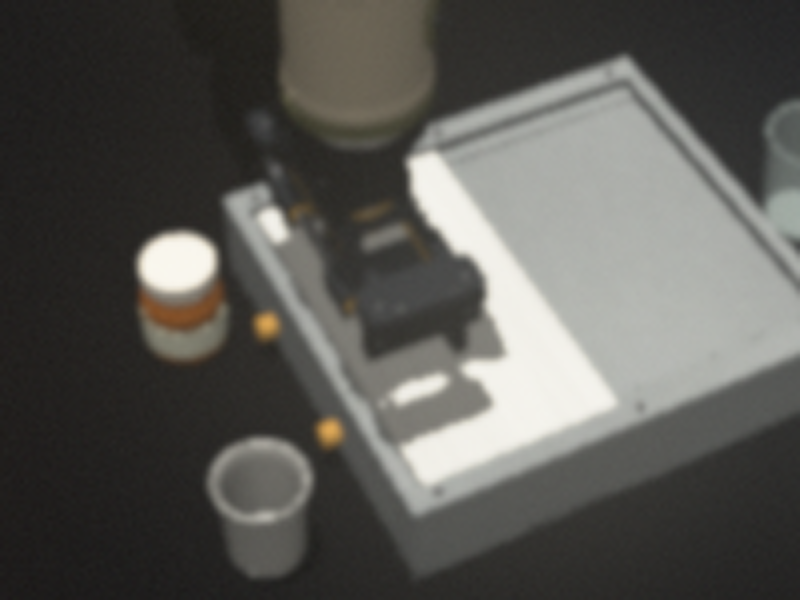

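The crop shows the fingers down behind the rib, inside the end stop, and clear of the jar and bucket. I start pushing.

```bash
python3 -m crank '[{"x":0.002,"y":-0.016,"z":0,"ax":0,"ay":0,"az":-0.004,"claw":0},{"x":0.004,"y":-0.032,"z":0,"ax":0,"ay":0,"az":-0.007,"claw":0},{"x":0.005,"y":-0.048,"z":0,"ax":0,"ay":0,"az":-0.007,"claw":0},{"x":0.005,"y":-0.064,"z":0,"ax":0,"ay":0,"az":-0.007,"claw":0},{"x":0.005,"y":-0.08,"z":0,"ax":0,"ay":0,"az":-0.007,"claw":0}]'
python3 - <<'E'
from h import *
s=r.read_state(); print(s["ee_pos"],s["ft_force"]); steps([(*box(0,60),.073,12)])
E
```

```text
time: 2.85
ee_pos: [0.5859, 0.0068, 0.0775]
eef_rot: [0.994, 0.106, 0.001, 0.0]
ft_force: [1.5, -0.8, -0.8]
width: 0.0431
[0.58588479 0.00680216 0.07753393] [ 1.53231237 -0.78191436 -0.76369722]
[-0.0032 -0.0962  0.0044] [ 0.0004 -0.0013  0.0013] mm 96 deg 0
```

```bash
python3 -m crank '[{"x":0,"y":-0.014,"z":0.002,"ax":0,"ay":0,"az":0,"claw":0},{"x":-0.001,"y":-0.028,"z":0.003,"ax":0,"ay":0,"az":0,"claw":0},{"x":-0.002,"y":-0.042,"z":0.003,"ax":0,"ay":0,"az":0,"claw":0},{"x":-0.002,"y":-0.056,"z":0.003,"ax":0,"ay":0,"az":0,"claw":0},{"x":-0.002,"y":-0.07,"z":0.003,"ax":0,"ay":0,"az":0,"claw":0}]'
python3 - <<'E'
from h import *
steps([(*box(0,66),.073,12)])
c=camera("scene"); s=r.read_state(); print(s["ee_pos"],s["ft_force"]); p=proj(c,[[.57,.04,.07]])[0].astype(int); im=c["color"][p[1]-75:p[1]+75,p[0]-100:p[0]+100]
cv2.imwrite("pics/s2.png",cv2.resize(im,None,fx=4,fy=4,interpolation=2))
E
```

```text
time: 3.27
ee_pos: [0.5687, 0.074, 0.0736]
eef_rot: [0.994, 0.105, 0.001, 0.0]
ft_force: [0.6, -2.1, 0.7]
width: 0.044
[-0.0005 -0.0329  0.0006] [ 0.0004 -0.0007  0.0009] mm 33 deg 0
[0.56782917 0.07777222 0.07367713] [-0.15489869  3.45126097  0.83835693]
```

View pics/s2.png

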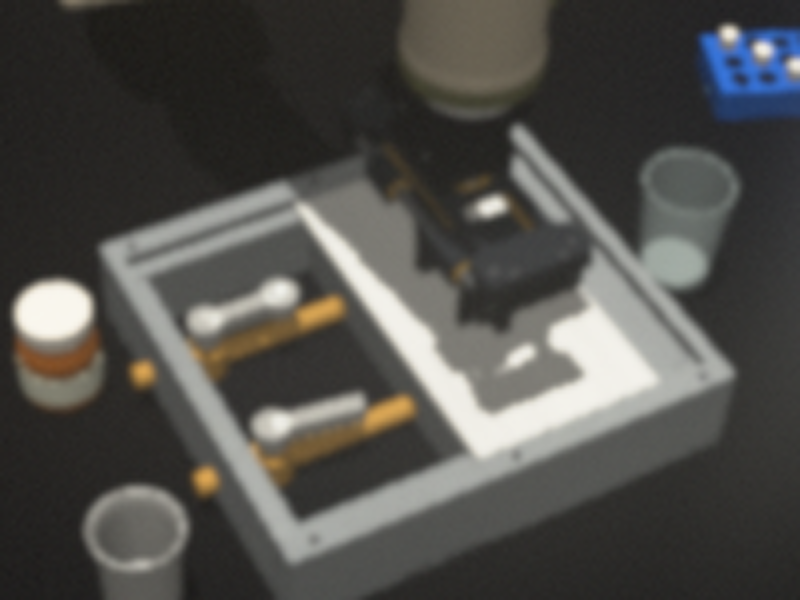

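The well is opening. The disc handle is the one nearer the robot (x=-65), seen at crop (285,292), and the plain handle is at (360,402). I finish the push to the end stop gently.

```bash
python3 -m crank '[{"x":0,"y":-0.01,"z":0,"ax":0,"ay":0,"az":0,"claw":0},{"x":0,"y":-0.018,"z":0,"ax":0,"ay":0,"az":0,"claw":0},{"x":0,"y":-0.024,"z":0,"ax":0,"ay":0,"az":0,"claw":0},{"x":0,"y":-0.029,"z":0,"ax":0,"ay":0,"az":0,"claw":0},{"x":0,"y":-0.032,"z":0,"ax":0,"ay":0,"az":0,"claw":0}]'
python3 -m crank '[{"x":0,"y":0,"z":0,"ax":0,"ay":0,"az":0,"claw":0},{"x":0,"y":-0.001,"z":0,"ax":0,"ay":0,"az":0,"claw":0},{"x":0,"y":-0.002,"z":0,"ax":0,"ay":0,"az":0,"claw":0},{"x":0,"y":-0.003,"z":0,"ax":0,"ay":0,"az":0,"claw":0},{"x":0,"y":-0.003,"z":0,"ax":0,"ay":0,"az":0,"claw":0}]'
python3 - <<'E'
from h import *
steps([(*box(0,66),.073,12)])
E
```

```text
time: 3.73
ee_pos: [0.5618, 0.1045, 0.0726]
eef_rot: [0.994, 0.105, 0.0, 0.0]
ft_force: [0.8, -2.4, 1.1]
width: 0.0435
time: 4.15
ee_pos: [0.5612, 0.1064, 0.0723]
eef_rot: [0.994, 0.105, -0.0, 0.0]
ft_force: [-0.3, -1.6, 0.4]
width: 0.0435
[ 0.      0.0004 -0.0007] [0.0002 0.0003 0.0005] mm 1 deg 0
```

```bash
python3 -m crank '[{"x":0,"y":-0.001,"z":0,"ax":0,"ay":0,"az":0,"claw":0},{"x":0,"y":-0.002,"z":0,"ax":0,"ay":0,"az":0,"claw":0},{"x":0,"y":-0.003,"z":0,"ax":0,"ay":0,"az":0,"claw":0},{"x":0,"y":-0.004,"z":0,"ax":0,"ay":0,"az":0,"claw":0},{"x":0,"y":-0.004,"z":0,"ax":0,"ay":0,"az":0,"claw":0}]'
python3 - <<'E'
from h import *
c=camera("scene");cv2.imwrite("pics/s3full.png",c["color"]); s=r.read_state(); print(s["ee_pos"],s["ft_force"]);print(proj(c,[[*box(0,149),.07],[*box(100,148.5),.066],[*box(100,13.5),.066],[*box(100,10),.066]]))
E
```

```text
time: 4.57
ee_pos: [0.5612, 0.1066, 0.0724]
eef_rot: [0.995, 0.104, -0.0, 0.003]
ft_force: [1.6, -13.4, 1.9]
width: 0.0436
[0.56116216 0.10656245 0.0723816 ] [  0.73253792 -13.37454531   1.46789116]
[[399.68265364 207.24696135]
 [420.21424916 232.73671971]
 [376.18179383 250.98177161]
 [374.99202353 251.4721468 ]]
```

The cover is against its stop: force rose to 13 N with no more travel, which also confirms the box y estimate. Now I measure the tagged handle in the same picture.

Run:
```python
from h import *
c=camera("scene"); im=c["color"]; g=cv2.cvtColor(im,cv2.COLOR_BGR2GRAY)
roi=np.zeros(g.shape,np.uint8); cv2.fillPoly(roi,[proj(c,[[*box(x,y),.06] for x,y in((-108,-136),(108,-136),(108,-25),(-108,-25))]).astype(np.int32)],255)
sat=cv2.cvtColor(im,cv2.COLOR_BGR2HSV)[...,1]
m=((g>110)&(sat<70)&(roi>0)).astype(np.uint8)
n,l,st,ce=cv2.connectedComponentsWithStats(m)
Ri=R.from_euler('z',-YAW)
for i in range(1,n):
    if st[i,4]<30: continue
    px=np.argwhere(l==i)[:,::-1]; P=cast(c,px,.054); B=Ri.apply(P-np.r_[O,0])*1000
    v=B[:,:2]; d=np.linalg.norm(v-[(-65 if v[:,0].mean()<-10 else 35),-118],axis=1)
    far=v[d>np.percentile(d,75)].mean(0); print(st[i],"mean",v.mean(0).round(1),"min",v.min(0).round(1),"max",v.max(0).round(1),"far",far.round(1))
p=proj(c,[[*box(-30,-70),.05]])[0].astype(int); o=im.copy()
for x in(-65,35):
    for q in proj(c,[[*box(x,-118),.054],[*box(x,-63),.054]]): cv2.circle(o,tuple(np.int32(q.round())),0,(0,0,255),-1)
cv2.imwrite("pics/s3.png",cv2.resize(o[p[1]-60:p[1]+60,p[0]-80:p[0]+80],None,fx=5,fy=5,interpolation=0))
```

```text
[298 218  28  16 203] mean [-62.3 -89.3] min [ -78.3 -130.3] max [-46.  -48.5] far [-62.5 -58.8]
[314 247  29  13 192] mean [ 40.6 -95.8] min [  23.9 -131.3] max [ 54.4 -54.5] far [ 44.7 -65.9]
```

View pics/s3.png

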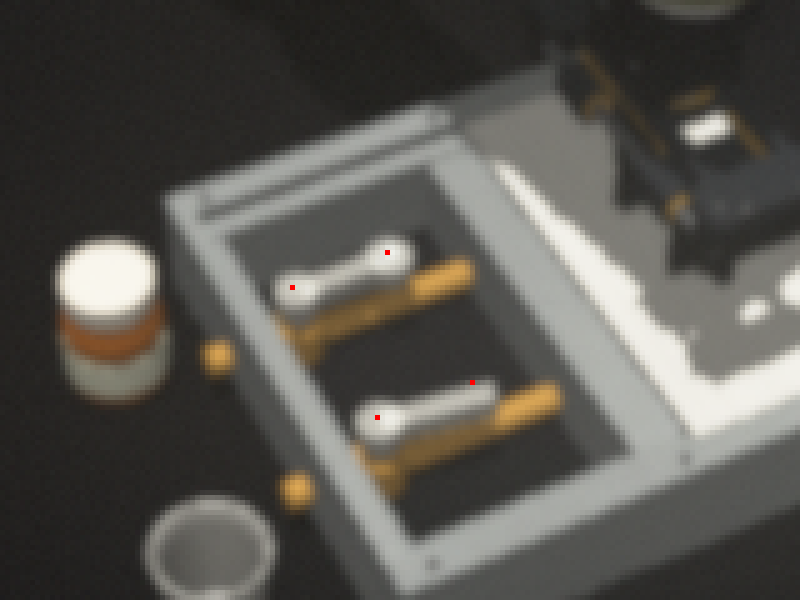

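Both hubs line up with the computed pivots (red dots). The tagged disc tip is near box (-63,-60), so its angle is about 0.05. I back off, lift, shut the fingers and turn the jaw axis along box y, so the narrow 19 mm side fits between the disc and the wall.

```bash
python3 -m crank '[{"x":0,"y":0.008,"z":0,"ax":0,"ay":0,"az":0,"claw":0},{"x":0,"y":0.016,"z":0,"ax":0,"ay":0,"az":0,"claw":0},{"x":0,"y":0.016,"z":-0.02,"ax":0,"ay":0,"az":0,"claw":0},{"x":0,"y":0.016,"z":-0.05,"ax":0,"ay":0,"az":0,"claw":0},{"x":0,"y":0.016,"z":-0.07,"ax":0,"ay":0,"az":0,"claw":0}]'
python3 - <<'E'
from h import *
a,b=np.array(box(0,50)),np.array(box(-95,-66)); s=r.read_state(); print(s["joint_positions"].round(2))
steps([(*(a*.66+b*.34),.145,-18),(*(a*.33+b*.67),.145,-48),(*b,.145,-78)])
E
```

```text
time: 5.08
ee_pos: [0.5641, 0.0956, 0.1444]
eef_rot: [0.994, 0.106, 0.0, -0.001]
ft_force: [0.1, 0.8, 0.2]
width: 0.0436
[ 0.32  0.35 -0.68  1.68  0.23  1.2  -0.21]
[-0.0329  0.0446 -0.0007] [-0.0007 -0.0003  0.2628] mm 55 deg 30
[-0.008   0.0488  0.    ] [0.     0.     0.2618] mm 49 deg 30
[0.0175 0.0463 0.    ] [0.     0.     0.2618] mm 49 deg 30
```

```bash
python3 -m crank '[{"x":-0.008,"y":0.011,"z":0,"ax":0,"ay":0,"az":0.06,"claw":1},{"x":-0.016,"y":0.022,"z":0,"ax":0,"ay":0,"az":0.12,"claw":1},{"x":-0.025,"y":0.034,"z":0,"ax":0,"ay":0,"az":0.18,"claw":1},{"x":-0.033,"y":0.045,"z":0,"ax":0,"ay":0,"az":0.24,"claw":1},{"x":-0.033,"y":0.045,"z":0,"ax":0,"ay":0,"az":0.263,"claw":1}]' 10
python3 -m crank '[{"x":-0.002,"y":0.012,"z":0,"ax":0,"ay":0,"az":0.06,"claw":1},{"x":-0.004,"y":0.025,"z":0,"ax":0,"ay":0,"az":0.12,"claw":1},{"x":-0.006,"y":0.037,"z":0,"ax":0,"ay":0,"az":0.18,"claw":1},{"x":-0.008,"y":0.049,"z":0,"ax":0,"ay":0,"az":0.24,"claw":1},{"x":-0.008,"y":0.049,"z":0,"ax":0,"ay":0,"az":0.262,"claw":1}]'
python3 -m crank '[{"x":0.004,"y":0.012,"z":0,"ax":0,"ay":0,"az":0.06,"claw":1},{"x":0.009,"y":0.024,"z":0,"ax":0,"ay":0,"az":0.12,"claw":1},{"x":0.013,"y":0.036,"z":0,"ax":0,"ay":0,"az":0.18,"claw":1},{"x":0.0175,"y":0.046,"z":0,"ax":0,"ay":0,"az":0.24,"claw":1},{"x":0.0175,"y":0.046,"z":0,"ax":0,"ay":0,"az":0.262,"claw":1}]'
python3 - <<'E'
from h import *
camera("top");camera("top")
steps([(*box(-95,-66),.1,-78)])
s=r.read_state(); print(s["ee_pos"],s["joint_positions"].round(2),s["joint_vel"].round(2))
E
```

```text
time: 5.5
ee_pos: [0.5404, 0.0416, 0.1425]
eef_rot: [0.987, -0.162, -0.0, 0.0]
ft_force: [0.9, -0.6, -1.1]
width: 0.0181
time: 5.92
ee_pos: [0.5175, -0.002, 0.1425]
eef_rot: [0.911, -0.412, -0.0, 0.0]
ft_force: [0.8, 1.1, 0.3]
width: 0.0008
time: 6.33
ee_pos: [0.495, -0.0456, 0.1425]
eef_rot: [0.774, -0.634, 0.0, 0.0]
ft_force: [0.0, 0.0, 0.3]
width: 0.0004
[-0.0008 -0.0003  0.0426] [-0.0002  0.0002 -0.0014] mm 43 deg 0
[ 0.49562786 -0.04371841  0.14259918] [ 0.4   0.14 -0.44  1.87  0.07  1.14 -1.42] [-0.01  0.01 -0.02 -0.01  0.    0.    0.07]
```

```bash
python3 -m crank '[{"x":0,"y":0,"z":0.016,"ax":0,"ay":0,"az":0,"claw":1},{"x":0,"y":0,"z":0.032,"ax":0,"ay":0,"az":0,"claw":1},{"x":0,"y":0,"z":0.048,"ax":0,"ay":0,"az":0,"claw":1},{"x":0,"y":0,"z":0.062,"ax":0,"ay":0,"az":0,"claw":1},{"x":0,"y":0,"z":0.068,"ax":0,"ay":0,"az":0,"claw":1}]'
python3 - <<'E'
from h import *
c=camera("scene"); im=c["color"]; camera("top")
steps([(*box(-95,-66),.04,-78)])
p=proj(c,[[*box(-60,-70),.07]])[0].astype(int)
cv2.imwrite("pics/s4.png",cv2.resize(im[p[1]-60:p[1]+60,p[0]-80:p[0]+80],None,fx=5,fy=5,interpolation=2))
E
```

```text
time: 6.85
ee_pos: [0.4948, -0.0428, 0.0728]
eef_rot: [0.778, -0.629, -0.001, 0.0]
ft_force: [-0.4, 0.0, -0.6]
width: 0.0003
[-0.     -0.0008  0.0337] [0.0008 0.0006 0.0002] mm 34 deg 0
```

View pics/s4.png

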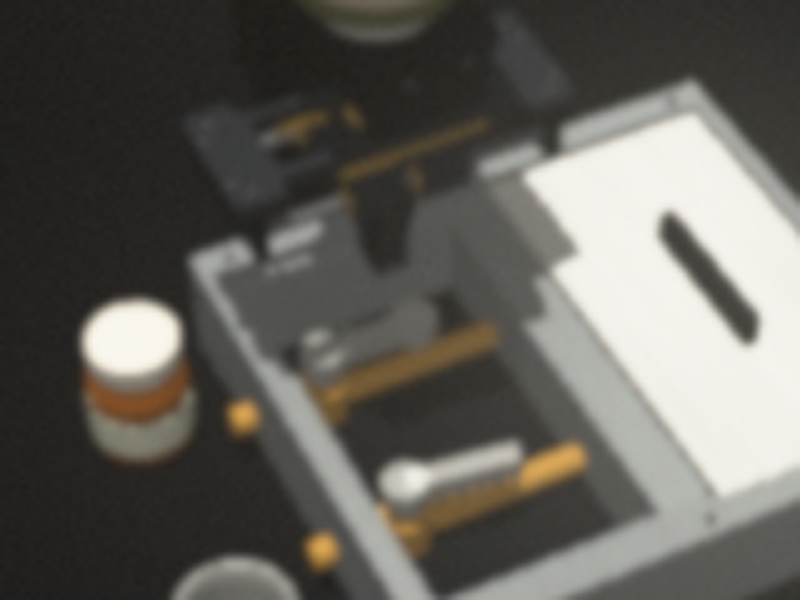

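The fingers sit over the gap beside the tagged lever, with the cover fully open and the rib at crop (710,275). I descend and sweep the arc.

```bash
python3 -m crank '[{"x":0,"y":0,"z":0.01,"ax":0,"ay":0,"az":0,"claw":1},{"x":0,"y":0,"z":0.02,"ax":0,"ay":0,"az":0,"claw":1},{"x":0,"y":0,"z":0.028,"ax":0,"ay":0,"az":0,"claw":1},{"x":0,"y":0,"z":0.033,"ax":0,"ay":0,"az":0,"claw":1},{"x":0,"y":0,"z":0.033,"ax":0,"ay":0,"az":0,"claw":1}]'
python3 -m crank '[{"x":0,"y":-0.007,"z":0,"ax":0,"ay":0,"az":0,"claw":1},{"x":-0.002,"y":-0.015,"z":0,"ax":0,"ay":0,"az":0,"claw":1},{"x":-0.005,"y":-0.024,"z":0,"ax":0,"ay":0,"az":0,"claw":1},{"x":-0.006,"y":-0.034,"z":0,"ax":0,"ay":0,"az":0,"claw":1},{"x":-0.005,"y":-0.044,"z":0,"ax":0,"ay":0,"az":0,"claw":1}]'
python3 - <<'E'
from h import *
c=camera("scene"); im=c["color"]
steps([(*box(-51,-61),.04,-78)]); s=r.read_state(); print(s["ee_pos"],s["ft_force"])
p=proj(c,[[*box(-60,-70),.07]])[0].astype(int)
cv2.imwrite("pics/s5.png",cv2.resize(im[p[1]-60:p[1]+60,p[0]-80:p[0]+80],None,fx=5,fy=5,interpolation=2))
E
```

```text
time: 7.37
ee_pos: [0.4949, -0.0435, 0.0403]
eef_rot: [0.777, -0.63, -0.001, 0.0]
ft_force: [-0.3, 0.2, 0.6]
width: 0.0006
time: 7.78
ee_pos: [0.5385, -0.0292, 0.0417]
eef_rot: [0.777, -0.63, -0.0, 0.0]
ft_force: [-2.8, -1.1, 0.3]
width: 0.0006
[-0.0004  0.0025  0.0018] [-0.0008  0.0001 -0.0005] mm 3 deg 0
[ 0.54035217 -0.02863821  0.04184828] [-0.47161383 -0.21783535  0.25184097]
```

View pics/s5.png

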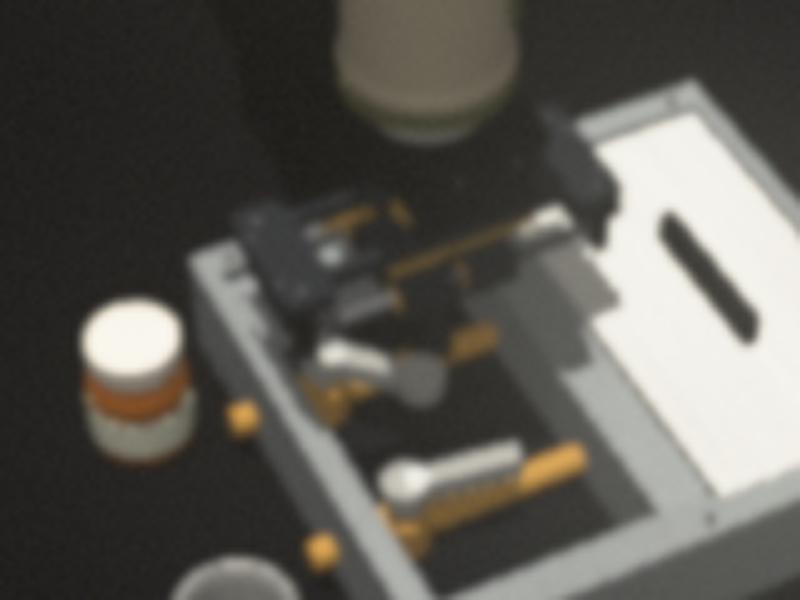

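The lever has turned about 45°, with its disc at (418,380) and the finger behind it. The plain handle is untouched. I continue the arc to the stop.

```bash
python3 -m crank '[{"x":0.002,"y":-0.006,"z":0,"ax":0,"ay":0,"az":0,"claw":1},{"x":0.005,"y":-0.013,"z":0,"ax":0,"ay":0,"az":0,"claw":1},{"x":0.01,"y":-0.021,"z":0,"ax":0,"ay":0,"az":0,"claw":1},{"x":0.016,"y":-0.027,"z":0,"ax":0,"ay":0,"az":0,"claw":1},{"x":0.022,"y":-0.032,"z":0,"ax":0,"ay":0,"az":0,"claw":1}]'
python3 -m crank '[{"x":0.003,"y":-0.002,"z":0,"ax":0,"ay":0,"az":0,"claw":1},{"x":0.005,"y":-0.004,"z":0,"ax":0,"ay":0,"az":0,"claw":1},{"x":0.007,"y":-0.004,"z":0,"ax":0,"ay":0,"az":0,"claw":1},{"x":0.007,"y":-0.004,"z":0,"ax":0,"ay":0,"az":0,"claw":1},{"x":0.007,"y":-0.004,"z":0,"ax":0,"ay":0,"az":0,"claw":1}]'
python3 - <<'E'
from h import *
steps([(*box(-15,-90),.04,-78)]); s=r.read_state(); print(s["ee_pos"],s["ft_force"])
E
```

```text
time: 8.25
ee_pos: [0.5746, -0.0447, 0.0417]
eef_rot: [0.777, -0.63, 0.0, -0.0]
ft_force: [-1.9, 1.1, 0.4]
width: 0.0005
time: 8.67
ee_pos: [0.579, -0.0508, 0.0417]
eef_rot: [0.777, -0.63, 0.0, -0.0]
ft_force: [-0.5, -0.3, 0.6]
width: 0.0004
[-0.0012 -0.0003  0.0017] [-0.0002 -0.0002 -0.0009] mm 2 deg 0
[ 0.57898663 -0.05084855  0.0417007 ] [-0.47439762 -0.28297535  0.6210645 ]
```

```bash
python3 -m crank '[{"x":0.001,"y":0,"z":0,"ax":0,"ay":0,"az":0,"claw":1},{"x":0.002,"y":0,"z":0,"ax":0,"ay":0,"az":0,"claw":1},{"x":0.003,"y":0,"z":0,"ax":0,"ay":0,"az":0,"claw":1},{"x":0.004,"y":0,"z":0,"ax":0,"ay":0,"az":0,"claw":1},{"x":0.004,"y":0,"z":0,"ax":0,"ay":0,"az":0,"claw":1}]'
python3 - <<'E'
from h import *
c=camera("scene"); im=c["color"]
steps([(*box(-15,-90),.04,-78)]); s=r.read_state(); print(s["ee_pos"],s["ft_force"])
p=proj(c,[[*box(-40,-90),.05]])[0].astype(int)
cv2.imwrite("pics/s6.png",cv2.resize(im[p[1]-60:p[1]+60,p[0]-80:p[0]+80],None,fx=5,fy=5,interpolation=2))
E
```

```text
time: 9.08
ee_pos: [0.5799, -0.0546, 0.0417]
eef_rot: [0.777, -0.63, 0.0, -0.0]
ft_force: [0.5, 2.1, 0.5]
width: 0.0006
[-0.005  -0.0003  0.0017] [-0.0001 -0.0001 -0.0009] mm 5 deg 0
[ 0.5798278  -0.05460671  0.04166264] [0.39429713 2.08997387 0.00829219]
```

View pics/s6.png

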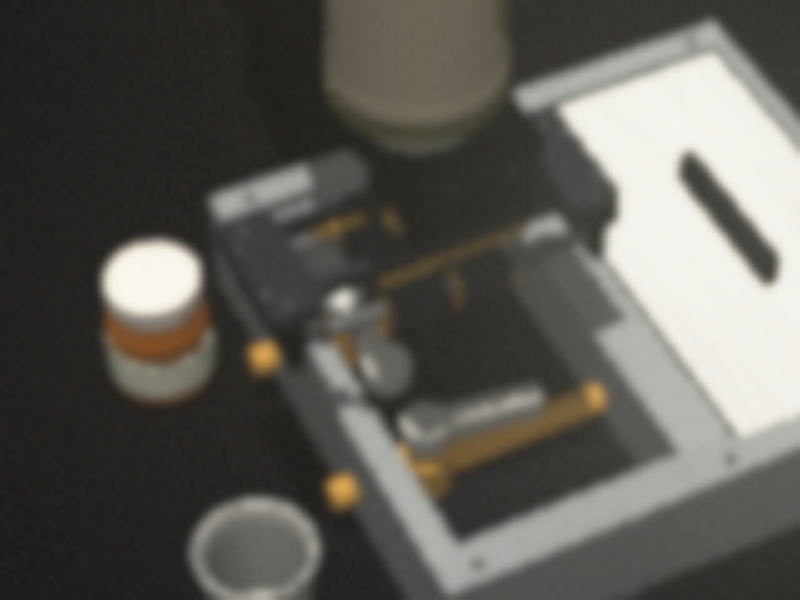

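The disc at (385,365) is nearly across the pipe. The 2 N reading is only hinge friction, so the stop isn't reached yet. I keep pressing in 1 mm steps.

```bash
python3 -m crank '[{"x":0.001,"y":0,"z":0,"ax":0,"ay":0,"az":0,"claw":1},{"x":0.002,"y":0,"z":0,"ax":0,"ay":0,"az":0,"claw":1},{"x":0.003,"y":0,"z":0,"ax":0,"ay":0,"az":0,"claw":1},{"x":0.003,"y":0,"z":0,"ax":0,"ay":0,"az":0,"claw":1},{"x":0.003,"y":0,"z":0,"ax":0,"ay":0,"az":0,"claw":1}]'
python3 -m crank '[{"x":0.001,"y":0,"z":0,"ax":0,"ay":0,"az":0,"claw":1},{"x":0.002,"y":0,"z":0,"ax":0,"ay":0,"az":0,"claw":1},{"x":0.003,"y":0,"z":0,"ax":0,"ay":0,"az":0,"claw":1},{"x":0.003,"y":0,"z":0,"ax":0,"ay":0,"az":0,"claw":1},{"x":0.003,"y":0,"z":0,"ax":0,"ay":0,"az":0,"claw":1}]'
```

```text
time: 9.55
ee_pos: [0.58, -0.055, 0.0416]
eef_rot: [0.777, -0.629, -0.001, -0.001]
ft_force: [-3.0, 9.2, 3.2]
width: 0.0003
time: 9.97
ee_pos: [0.5801, -0.0553, 0.0415]
eef_rot: [0.778, -0.628, -0.002, -0.001]
ft_force: [-4.4, 16.4, 5.7]
width: 0.0006
```

Force is up to 16 N with no travel, so the handle is at its stop. I retreat, lift and check.

```bash
python3 -m crank '[{"x":-0.006,"y":0,"z":0,"ax":0,"ay":0,"az":0,"claw":1},{"x":-0.014,"y":0,"z":0,"ax":0,"ay":0,"az":0,"claw":1},{"x":-0.018,"y":0.002,"z":0,"ax":0,"ay":0,"az":0,"claw":1},{"x":-0.018,"y":0.002,"z":-0.02,"ax":0,"ay":0,"az":0,"claw":1},{"x":-0.018,"y":0.002,"z":-0.05,"ax":0,"ay":0,"az":0,"claw":1}]'
python3 -m crank '[{"x":0,"y":0,"z":-0.04,"ax":0,"ay":0,"az":0,"claw":1},{"x":0,"y":0,"z":-0.08,"ax":0,"ay":0,"az":0,"claw":1},{"x":0,"y":0,"z":-0.12,"ax":0,"ay":0,"az":0,"claw":1},{"x":0,"y":0.03,"z":-0.13,"ax":0,"ay":0,"az":0,"claw":1},{"x":0,"y":0.06,"z":-0.13,"ax":0,"ay":0,"az":0,"claw":1}]'
python3 -m crank '[{"x":0,"y":0.03,"z":0,"ax":0,"ay":0,"az":0,"claw":1},{"x":0,"y":0.06,"z":0,"ax":0,"ay":0,"az":0,"claw":1},{"x":0,"y":0.08,"z":0,"ax":0,"ay":0,"az":0,"claw":1},{"x":0,"y":0.08,"z":0,"ax":0,"ay":0,"az":0,"claw":1},{"x":0,"y":0.08,"z":0,"ax":0,"ay":0,"az":0,"claw":1}]'
python3 - <<'E'
from h import *
c=camera("scene"); im=c["color"]
g=cv2.cvtColor(im,cv2.COLOR_BGR2GRAY); o=im.copy()
for q in proj(c,[[*box(-65,-118),.054],[*box(-10,-118),.054],[*box(35,-118),.054],[*box(0,76),.086],[*box(0,81),.086]]): cv2.circle(o,tuple(np.int32(q.round())),0,(0,0,255),-1)
p=proj(c,[[*box(0,-20),.05]])[0].astype(int)
cv2.imwrite("pics/s7.png",cv2.resize(o[p[1]-75:p[1]+75,p[0]-100:p[0]+100],None,fx=4,fy=4,interpolation=0))
t=camera("top"); gt=cv2.cvtColor(t["color"],cv2.COLOR_BGR2GRAY); print("bystander px beaker/jar/bucket/box patches mean diff to start:")
t0=cv2.imread("pics/top0.png",0); s0=cv2.imread("pics/scene0.png",0)
for n,(x,y) in dict(beaker=(221,208),jar=(386,209),bucket=(377,145),rack=(153,267),tip=(146,203),bottle=(483,271),carton=(499,177)).items(): print(n,abs(gt[y-12:y+12,x-12:x+12].astype(int)-t0[y-12:y+12,x-12:x+12]).mean().round(1))
for n,(x,y) in dict(beaker=(423,203),jar=(265,235),bucket=(286,288)).items(): print(n,abs(g[y-14:y+14,x-12:x+12].astype(int)-s0[y-14:y+14,x-12:x+12]).mean().round(1))
E
```

```text
time: 10.38
ee_pos: [0.5727, -0.0434, 0.0893]
eef_rot: [0.777, -0.63, -0.002, 0.002]
ft_force: [0.5, 0.0, -0.3]
width: 0.0006
time: 10.8
ee_pos: [0.518, -0.0555, 0.2252]
eef_rot: [0.777, -0.63, 0.003, -0.002]
ft_force: [0.6, 0.1, 0.6]
width: 0.0003
time: 11.22
ee_pos: [0.4376, -0.0729, 0.2219]
eef_rot: [0.776, -0.631, 0.001, 0.0]
ft_force: [-0.8, 0.3, 0.3]
width: 0.0004
bystander px beaker/jar/bucket/box patches mean diff to start:
beaker 2.1
jar 96.7
bucket 2.2
rack 2.0
tip 1.1
bottle 1.9
carton 1.5
beaker 5.4
jar 3.6
bucket 4.0
```

View pics/s7.png

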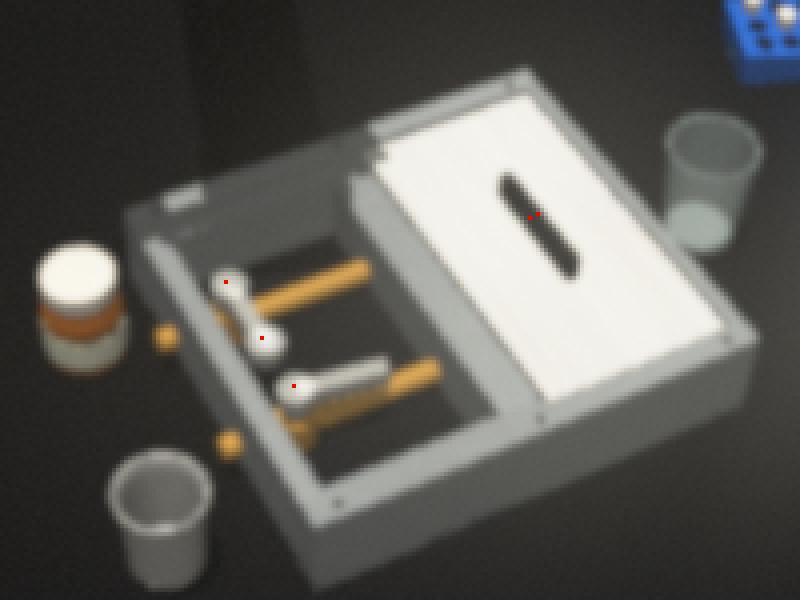

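The disc lies on its predicted shut point at (262,338), and the cover is against its stop. The plain handle looks as before, and the jar's top-view patch is only hidden by the arm. One last numeric check on both handles before handing in.

Run:
```python
from h import *
from bench import close_job
c=camera("scene"); im=c["color"]; g=cv2.cvtColor(im,cv2.COLOR_BGR2GRAY); sat=cv2.cvtColor(im,cv2.COLOR_BGR2HSV)[...,1]
roi=np.zeros(g.shape,np.uint8); cv2.fillPoly(roi,[proj(c,[[*box(x,y),.06] for x,y in((-108,-136),(108,-136),(108,-25),(-108,-25))]).astype(np.int32)],255)
n,l,st,ce=cv2.connectedComponentsWithStats(((g>110)&(sat<70)&(roi>0)).astype(np.uint8))
for i in range(1,n):
    if st[i,4]<30: continue
    v=(R.from_euler('z',-YAW).apply(cast(c,np.argwhere(l==i)[:,::-1],.054)-np.r_[O,0])*1000)[:,:2]
    d=np.linalg.norm(v-[(-65 if v[:,0].mean()<0 else 35),-118],axis=1); print(st[i],v.mean(0).round(1),"far",v[d>np.percentile(d,75)].mean(0).round(1))
s=r.read_state(); print(s["time"],s["ft_force"].round(1)); print(close_job())
```

```text
[298 225  19  23 195] [ -33.  -117.9] far [  -2.1 -118.3]
[314 247  29  13 198] [ 41.  -95.3] far [ 45.4 -65.8]
11.3667 [ 0.2 -0.2 -0.2]
the job is handed in; nothing more can be done
None
```

The cover is fully open and the handle with the disc is shut across its pipe. I handed the job in at 11.4 s, with the arm clear and touching nothing.

- **Cover:** I pushed the rib along the rails until the cover met its end stop, where the force rose to about 13 N with no more travel. The last picture shows it still there and the whole well open.
- **Tagged handle:** I pushed it clockwise with the shut fingers until it met its stop, at about 16 N with no more travel. In the last picture the lever lies along the box's x axis: its far end is at y = -118.3 mm, and the pivot is at -118 mm.
- **Plain handle:** its far end measured (45.4, -65.8) mm at the end and (44.7, -65.9) mm before, which is no change within measuring error.
- **Other things on the bench:** the beaker, bucket, rack, tip box, bottle and carton look unchanged in the top view. The jar check failed in that view because the arm was in front of it, but in the scene view the jar looks unmoved.

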